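Fetch the doming block from between the tins

ROBOT

A 6-joint arm with a two-finger parallel gripper is mounted at the origin on the work surface; the furniture and walls round the work are solid. World frame = base frame: x ahead of the robot, y to its left, z up, the work surface at z = 0. Lengths are in m, angles in rad, forces in N, time in s.
With the tool pointing down it reaches from about 0.275 to 0.825 m from the base axis. Payload 4.9 kg.
Tool frame: the origin (TCP) lies midway between the tips of the shut fingers; the grasp point (between the pads) lies 19 mm behind it (bot.grip_depth is the distance from the TCP to the grasp point, in m); z points along the fingers, y is the line along which they close (so a half turn about z gives the same grasp; the last joint's range is limited). The gripper opens to 85 mm and grips with 20 to 120 N. Pads are 22 mm wide; open, the fingers measure 114 mm over their backs; the gripper's body (76 mm by 85 mm) begins 54 mm behind the grasp point. The pads swing forward as they close: fully open they stand 13 mm farther back than shut.
Start: joints at [-1.238, 0.326, -0.193, 1.052, 0, 1.437], TCP at [0.248, -0.491, 0.231] pointing down, gripper open.
Joint ranges: [-2.65, 2.65], [-0.97, 1.79], [-1.3, 1.35], [-1.93, 2.1], [-1.47, 1.37], [-3.14, 3.14]. Speed limits (rad/s): [2.57, 2.57, 3.14, 3.14, 3.14, 3.14].

INTERFACE

Orientations are given as a unit quaternion [w, x, y, z].
In Python, from cell import bot gives the robot as it stands. Calls block until the motion is done:
- bot.move_pose(position, orientation): joint-space move of the TCP to a pose.
- bot.move_linear(position, speed=0.15, rotation=None, until_force=None): straight line of the TCP; rotation=None keeps the orientation; speed is the mean speed in m/s. With until_force (N) it stops when the force on the tool has changed by that much, and returns True; else False.
- bot.goto_joints(angles): joint-space move.
- bot.set_gripper(opening, grasp_force=None): opening from 0.0 (shut) to 1.0 (fully open); grasp_force is the grip in N (None keeps the last); returns when the fingers have stopped.
- bot.wait(seconds).
- bot.solve_ik(position, orientation): joint angles nearest the present ones, or None.
- bot.camera(name): name is "scene" or "side" or "wrist"; returns the picture (480x640x3 uint8, red, green, blue); there is no depth.
- bot.calibration(name): a dict with "mtx" (3x3 intrinsics, pixels), "extrinsics" (4x4, takes a point from world to camera coordinates); the wrist camera has in their place "hand_eye" (4x4, takes a point from camera to tool coordinates, whose origin is the TCP and whose axes are the flange's). Camera axes: x right, y down, z forward; pixel columns grow to the right and rows downward; lengths in m; the calibration is good to about 2 mm. A picture is of the moment at which its call begins: read the wrist's pose just before it. calibration takes no time and is no camera call.
A pose or a line that the arm cannot do raises bot.PlanningError and nothing moves.
- bot.close_job(): hands the job in; it is judged then, once.
Trained networks look in the newest picture that a camera, given by its name, has taken for a name from the list of things; names that differ only in an ending like _2 or _b are one class to them, and where a whole thing is asked for, a point or a joint stands for the part that bears it (a point fixed in the world has none). Each returns a list of dicts, best first, with "confidence" (0 to 1); they miss things now and then, are a little off and sometimes report something else, mostly with a low value. They report only what shows in the picture. A call takes as long as a camera call. They do not tell look-alikes from the thing itself.
- bot.search_frame(camera, thing): "bbox" ([left, top, width, height] in pixels, round what is visible of it).
Readings, each from a call of its own:
- bot.read_clock(): time.
- bot.read_joint_positions(): joint angles.
- bot.read_joint_vel(): joint speeds.
- bot.read_joint_efforts(): joint torques, N m.
- bot.read_position(): TCP position.
- bot.read_tool_rot(): TCP orientation.
- bot.read_ft_force(): force on the tool from outside, world axes, zero at the start.
- bot.read_moment(): the same for the moment, N m.
- bot.read_gripper_width(): opening from 0.0 (shut) to 1.0 (fully open).
- bot.read_finger_force(): force on a finger pad.
Only numpy, scipy, OpenCV 4.12 (cv2) and the standard library are available. Lean on these libraries where they do the work, as an engineer would, in place of code of your own. Each camera call takes 0.05 s, during which the arm holds its last target. There are 200 camera calls.

TASK

The doming block is hemmed in at the back of the bench tray by a flat tin and a round tin. First set both tins aside on the plywood side board, leaving the block where it is, then stand the block in the middle of the square cork pad, its sides square to the pad. Finally put each tin back in the tray just where it stood at the start, the flat tin lying the same way, and leave the scribe and the nippers undisturbed.

Things in the scene. Friction and masses are not known exactly. Their poses are not given: they have to be found in the camera images.
- doming_block_mid (a point): Centre (half-way up) of the doming block: a square pale grey metal block, 52 x 52 x 26 mm high, with round cups in its top, about 0.16 kg; axes x and y along its sides, z up. Stands on the tray floor, square to the tray, half-way along its y, 8 mm from the back stop: no finger fits behind it nor, while the tins are there, beside it.
- flat_tin_mid (a point): Centre (half-way up) of the flat tin: a closed pale grey metal tin with rounded corners, 51 mm (its x) x 71 mm (its y) x 21 mm high, z up. About 0.1 kg, on the tray floor. Left or right of the block (varies), 5 mm from it, long side along the tray's y; nothing close in front or behind: grasp it across its 51 mm width, one finger before and one behind.
- round_tin_mid (a point): Centre (half-way up) of the round tin: a closed pale grey metal tin, 54 mm in diameter, 24 mm high, z up. About 0.1 kg, on the tray floor. On the block's other side, 13 mm from it; nothing close in front or behind: grasp it with one finger before and one behind.
- tray: Bench tray, fixed: plywood floor 130 mm (its x, from front to back) x 240 mm (its y), floor top 6 mm above this origin, which is the centre of its underside; z up. A raised stop, 80 mm long (y), 10 mm thick, top at 40 mm, stands in the middle of the back (+x) edge; cheeks at the y ends are 8 mm thick, top at 16 mm; the front (-x, toward the robot) is open.
- side_board: Side board, fixed: plain pale plywood board lying flat, 160 mm (its x) x 120 mm (its y) x 9 mm thick, no rim; origin at the centre of its underside, z up. Its top is 9 mm above the origin. It lies to the left or to the right of the tray (varies), the cork pad on the other side.
- work_pad: Work pad, fixed: square cork pad with a thin dark foot, 100 x 100 mm, its top 10 mm above the origin, which is the centre of its underside; x and y along its sides, z up.
- scribe: Bystander, loose: red-handled scribe lying flat, 96 mm (its y) x 22 x 22 mm; origin under its middle.
- nippers: Bystander, loose: side cutters with black grips lying flat, 139 mm (its y) x 41 mm x 12 mm high; origin under their middle.
There are look-alikes about, which are no part of the job. What is shaped like the part that bears flat_tin_mid but red is not meant. What is shaped like the part that bears doming_block_mid but yellow is not meant.

How it is judged:
By the outcome, as a careful person would: the job done as asked, in the order asked, and still so for the second after the job is handed in, with the robot touching nothing.
It also fails if it takes over 125 s, if anything falls off the work surface, if the arm or the gripper's body presses on something with over 40 N, if the wrist force passes 120 N, or if a joint passes its speed limit or range.

## Working session

There is one attempt and no reset: what is moved stays moved. The work goes in short steps, each a Python script; the robot and the scene stay as the last script left them, time stands still between calls to the robot, and variables do not carry over. Pictures are saved under pics/ and viewed, at most 14 in all, crops included, and the job is handed in when it is done.

```bash
ls; mkdir -p pics
python3 - <<'E'
from cell import bot
import cv2, numpy as np
for c in ("scene","side"):
    im=bot.camera(c); cv2.imwrite(f"pics/{c}0.png",im[:,:,::-1])
    k=bot.calibration(c); print(c,np.round(k["mtx"],1).tolist(),np.round(k["extrinsics"],4).tolist())
    for t in ("doming_block_mid","flat_tin_mid","round_tin_mid","tray","side_board","work_pad","scribe","nippers"):
        print(t,[(np.round(d["bbox"]).tolist(),round(d["confidence"],2)) for d in bot.search_frame(c,t)][:3])
print(np.round(bot.calibration("wrist")["hand_eye"],4).tolist(),np.round(bot.calibration("wrist")["mtx"],1).tolist(),bot.read_tool_rot(),bot.read_clock(),bot.grip_depth)
E
```

```text
pics
scene [[600.4, 0.0, 322.8], [0.0, 600.4, 241.6], [0.0, 0.0, 1.0]] [[0.8123, -0.5831, -0.0135, -0.4263], [-0.3088, -0.4103, -0.8581, 0.2176], [0.4948, 0.7011, -0.5134, 1.1753], [0.0, 0.0, 0.0, 1.0]]
doming_block_mid [([421.0, 285.0, 23.0, 29.0], 0.57)]
flat_tin_mid []
round_tin_mid []
tray [([304.0, 244.0, 51.0, 61.0], 0.96)]
side_board [([337.0, 321.0, 102.0, 58.0], 0.74)]
work_pad [([198.0, 214.0, 53.0, 27.0], 0.76)]
scribe [([295.0, 296.0, 17.0, 20.0], 0.77)]
nippers [([226.0, 252.0, 43.0, 24.0], 0.87)]
side [[573.6, 0.0, 321.3], [0.0, 573.6, 238.2], [0.0, 0.0, 1.0]] [[0.9738, -0.2266, -0.0161, -0.5401], [-0.1545, -0.6087, -0.7782, 0.0983], [0.1665, 0.7604, -0.6278, 1.3021], [0.0, 0.0, 0.0, 1.0]]
doming_block_mid [([364.0, 297.0, 24.0, 30.0], 0.81), ([328.0, 245.0, 20.0, 20.0], 0.74)]
flat_tin_mid [([352.0, 193.0, 26.0, 28.0], 0.97), ([323.0, 223.0, 22.0, 18.0], 0.57)]
round_tin_mid [([325.0, 263.0, 21.0, 24.0], 0.71)]
tray [([296.0, 223.0, 62.0, 75.0], 0.91)]
side_board [([264.0, 322.0, 90.0, 57.0], 0.71)]
work_pad [([320.0, 226.0, 26.0, 17.0], 0.38)]
scribe [([241.0, 275.0, 28.0, 28.0], 0.52)]
nippers [([230.0, 213.0, 23.0, 28.0], 0.5)]
[[0.0005, -0.9513, -0.3084, 0.0799], [1.0, 0.0005, 0.0, 0.0011], [0.0001, -0.3084, 0.9513, -0.1421], [0.0, 0.0, 0.0, 1.0]] [[363.2, 0.0, 315.1], [0.0, 363.2, 233.5], [0.0, 0.0, 1.0]] [-1.36895688e-05  9.72890674e-01  2.31265510e-01  2.68661413e-06] 0.9 0.0187
```

View pics/scene0.png

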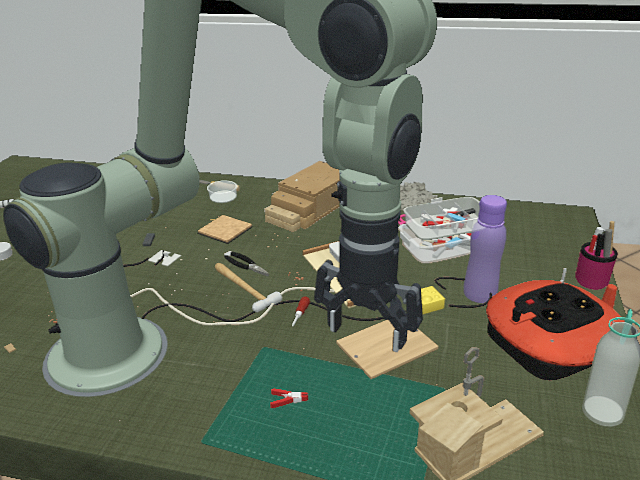

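View pics/side0.png

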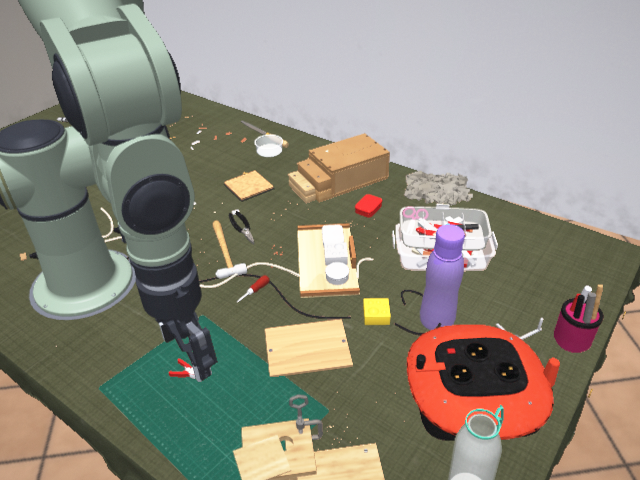

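The side view shows the tray at about (328,258). The flat tin (334,232), block (337,250) and round tin (337,272) run along its back. The board is at (308,347), the cork pad at (250,185), the scribe at (255,288) and the nippers at (241,225). The yellow block (376,311) and red tin (368,205) are look-alikes. I'll get rough positions, then look with the wrist camera.

```bash
cat > h.py <<'E'
from cell import bot
import cv2, numpy as np
from scipy.spatial.transform import Rotation as R
def cam(name,pose=None):
    k=bot.calibration(name)
    if name=="wrist":
        p,q=pose; T=np.eye(4); T[:3,:3]=R.from_quat(np.roll(q,-1)).as_matrix(); T[:3,3]=p
        return k["mtx"],np.linalg.inv(T@k["hand_eye"])
    return k["mtx"],np.array(k["extrinsics"])
def back(K,E,uv,z):
    uv=np.atleast_2d(uv).astype(float)
    d=np.c_[uv,np.ones(len(uv))]@np.linalg.inv(K).T@E[:3,:3]
    c=-E[:3,:3].T@E[:3,3]
    return (c+d*((z-c[2])/d[:,2])[:,None])[:,:2]
def quat(yaw):
    "tool down; closing line (tool y) at angle yaw from world +x"
    y=np.array([np.cos(yaw),np.sin(yaw),0]); z=np.array([0,0,-1.]); x=np.cross(y,z)
    return np.roll(R.from_matrix(np.c_[x,y,z]).as_quat(),1)
def pose(): return np.array(bot.read_position()),np.array(bot.read_tool_rot())
def shot(name,file):
    ps=pose(); im=bot.camera(name)
    cv2.imwrite(f"pics/{file}.png",im[:,:,::-1]); return im,ps
E
python3 - <<'E'
from h import *
K,E=cam("side")
for n,uv,z in [("tray",(328,258),.006),("flat",(334,232),.027),("block",(337,250),.032),("round",(337,270),.03),("board",[(265,332),(345,322),(353,366),(271,376)],.009),("pad",[(225,184),(258,172),(273,185),(240,197)],.01),("scribe",(255,288),.01),("nip",(241,225),.01),("trayc",[(299,227),(352,224),(357,294),(301,297)],.016)]:
    print(n,back(K,E,uv,z).round(3).tolist())
for y in (0,np.pi):
    for p in ([.55,0,.3],[.5,-.28,.2]):
        print(y,bot.solve_ik(p,quat(y)))
E
```

```text
tray [[0.556, -0.063]]
flat [[0.587, 0.003]]
block [[0.576, -0.07]]
round [[0.56, -0.135]]
board [[0.377, -0.258], [0.542, -0.271], [0.527, -0.384], [0.372, -0.37]]
pad [[0.352, 0.306], [0.45, 0.344], [0.48, 0.268], [0.385, 0.232]]
scribe [[0.376, -0.127]]
nip [[0.373, 0.109]]
trayc [[0.511, 0.057], [0.642, 0.036], [0.586, -0.205], [0.467, -0.185]]
0 [-0.13422082  0.29119318 -0.06532893  1.21427421  0.          1.4365755 ]
0 [-0.63927694  0.39045308 -0.18065668  0.99968657  0.          0.93151939]
3.141592653589793 [-0.13422082  0.29119318 -0.06532893  1.21427421  0.         -1.70501715]
3.141592653589793 [-0.63927694  0.39045308 -0.18065668  0.99968657  0.         -2.21007326]
```

Run:
```python
from h import *
import pickle
out={}
for n,p,yaw in [("board",(.455,-.26,.24),0),("tray",(.565,-.03,.22),-.19),("pad",(.43,.31,.24),.35)]:
    bot.move_pose(p,quat(yaw)); im,ps=shot("wrist",n+"1"); out[n]=ps
    for t in ("doming_block_mid","flat_tin_mid","round_tin_mid","tray","side_board","work_pad","scribe","nippers"):
        r=[(np.round(d["bbox"]).tolist(),round(d["confidence"],2)) for d in bot.search_frame("wrist",t)][:2]
        if r: print(n,t,r)
pickle.dump(out,open("poses.pkl","wb")); print(bot.read_clock())
```

```text
board doming_block_mid [([414.0, 0.0, 69.0, 21.0], 0.66), ([433.0, 164.0, 71.0, 64.0], 0.56)]
board round_tin_mid [([399.0, 21.0, 64.0, 68.0], 0.69)]
board tray [([328.0, 0.0, 179.0, 130.0], 0.57)]
board side_board [([241.0, 185.0, 151.0, 112.0], 0.7)]
board scribe [([189.0, 14.0, 79.0, 78.0], 0.97)]
board nippers [([400.0, 21.0, 65.0, 69.0], 0.66), ([326.0, 0.0, 177.0, 126.0], 0.25)]
tray doming_block_mid [([302.0, 206.0, 55.0, 63.0], 0.93), ([363.0, 356.0, 57.0, 51.0], 0.71)]
tray flat_tin_mid [([300.0, 129.0, 54.0, 76.0], 0.74), ([403.0, 0.0, 90.0, 63.0], 0.65)]
tray round_tin_mid [([234.0, 106.0, 144.0, 235.0], 0.65), ([304.0, 268.0, 46.0, 56.0], 0.62)]
tray tray [([236.0, 104.0, 141.0, 233.0], 0.74)]
tray side_board [([197.0, 385.0, 134.0, 54.0], 0.69)]
tray scribe [([136.0, 285.0, 55.0, 59.0], 0.91)]
tray nippers [([199.0, 385.0, 133.0, 56.0], 0.39)]
pad tray [([290.0, 390.0, 72.0, 34.0], 0.93)]
pad work_pad [([244.0, 152.0, 100.0, 98.0], 0.91)]
pad nippers [([201.0, 283.0, 32.0, 101.0], 0.87)]
5.8083
```

View pics/tray1.png

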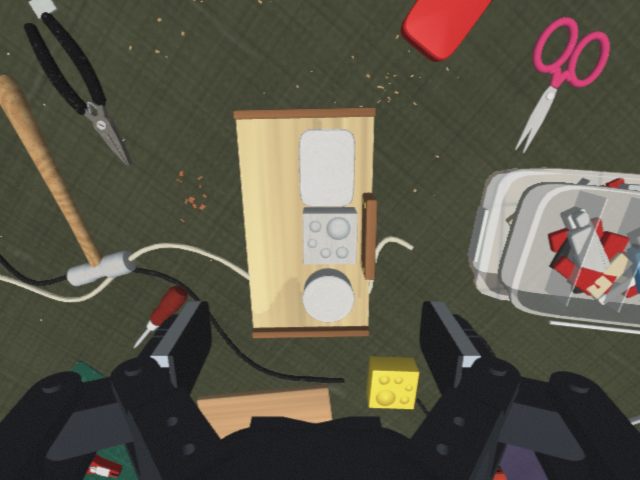

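View pics/pad1.png

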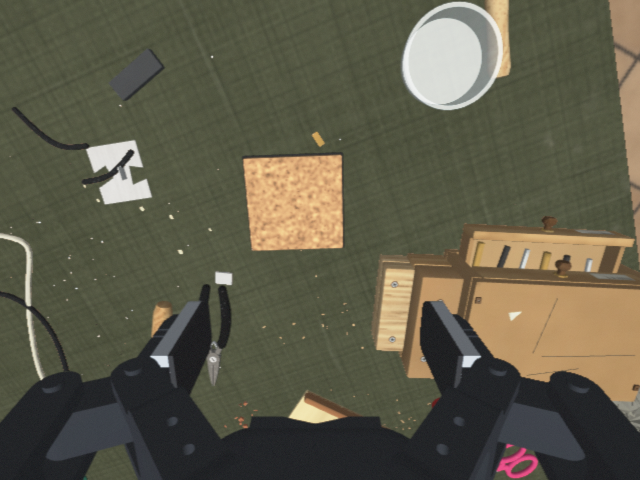

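View pics/board1.png

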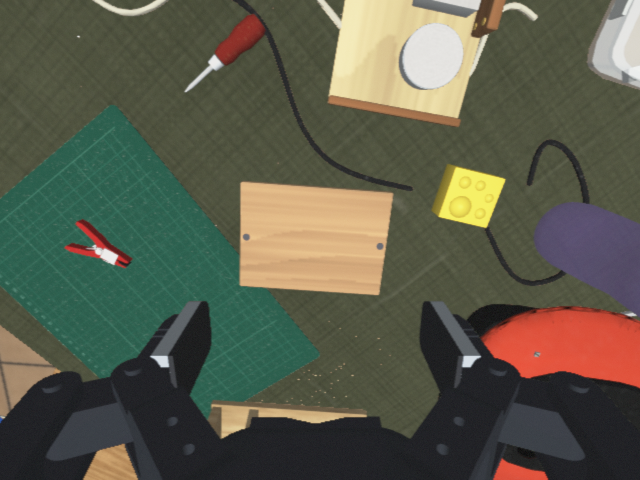

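The wrist views are clear. In the tray view the flat tin is at (327,167), the block at (330,238), the round tin at (328,297), and the stop at (370,238). The pad is at (295,202) and the board at (315,238) in their own views. Next I measure by segmentation and back-projection.

```bash
cat > m.py <<'E'
from h import *
def seg(im,box,z,K,E,lo,hi,open_=3):
    x0,y0,x1,y1=box; hsv=cv2.cvtColor(np.ascontiguousarray(im),cv2.COLOR_BGR2HSV)
    m=np.zeros(im.shape[:2],np.uint8); m[y0:y1,x0:x1]=cv2.inRange(hsv,lo,hi)[y0:y1,x0:x1]
    m=cv2.morphologyEx(m,cv2.MORPH_CLOSE,np.ones((5,5)));m=cv2.morphologyEx(m,cv2.MORPH_OPEN,np.ones((open_,open_)))
    c=max(cv2.findContours(m,cv2.RETR_EXTERNAL,cv2.CHAIN_APPROX_NONE)[0],key=cv2.contourArea)
    return cv2.minAreaRect((back(K,E,c[:,0],z)*1000).astype(np.float32)),m,c
E
python3 - <<'E'
from m import *
import pickle
P=pickle.load(open("poses.pkl","rb"))
g=lambda n:(cv2.imread(f"pics/{n}1.png"),)+cam("wrist",P[n])
def show(n,r): print(n,np.round(r[0],1),np.round(r[1],1),round(r[2],1))
im,K,E=g("tray"); vis=im.copy()
for n,b,z,lo,hi in [("flat",(290,120,365,207),.027,(0,0,165),(180,25,255)),("block",(295,207,362,268),.032,(0,0,110),(180,40,255)),("round",(295,268,362,330),.03,(0,0,165),(180,25,255)),
   ("tray",(225,100,385,345),.016,(5,40,60),(30,255,255))]:
    r,m,c=seg(im,b,z,K,E,lo,hi); show(n,r); cv2.drawContours(vis,[c],-1,(0,0,255) if n!="tray" else (255,0,0),1)
print("tray corners cheeks",back(K,E,[(234,112),(375,108),(368,333),(253,335)],.016).round(4).tolist())
print("stop top",back(K,E,[(365,195),(376,195),(374,279),(364,278)],.04).round(4).tolist())
cv2.imwrite("pics/crop1.png",cv2.resize(vis[95:350,220:390],None,fx=2.3,fy=2.3,interpolation=cv2.INTER_NEAREST))
im,K,E=g("pad"); r,m,c=seg(im,(235,140,355,256),.01,K,E,(5,50,100),(25,255,255)); show("pad",r)
im,K,E=g("board"); r,m,c=seg(im,(230,175,400,300),.009,K,E,(5,40,80),(25,255,255)); show("board",r)
E
```

```text
flat [582.1  -1.7] [70.1 50. ] 79.1
block [573.6 -64.2] [56.5 51.4] 79.1
round [ 560.  -131.6] [51.3 51.3] 79.1
tray [553.2 -62.1] [245.4 152.8] 79.1
tray corners cheeks [[0.5092, 0.0627], [0.6348, 0.042], [0.5949, -0.1886], [0.47, -0.1671]]
stop top [[0.612, -0.0295], [0.6217, -0.0314], [0.6084, -0.1134], [0.599, -0.1105]]
pad [414.8 292.1] [100.6 100.9] 22.0
board [ 453.4 -312. ] [121.6 161. ] 85.7
```

View pics/crop1.png

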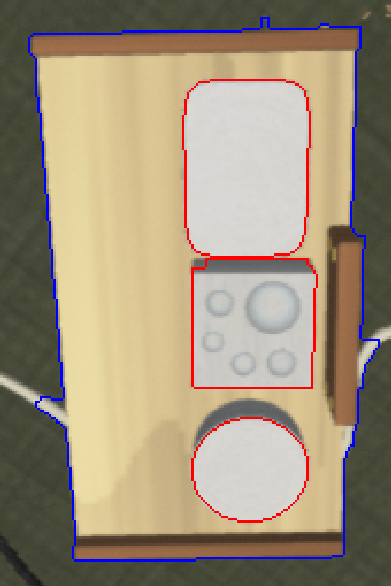

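```bash
cat >> m.py <<'E'
def mom(im,box,z,K,E,lo,hi):
    "centroid, long-axis angle and size of a top face, world mm"
    _,_,c=seg(im,box,z,K,E,lo,hi); h=cv2.convexHull(c)
    w=(back(K,E,h[:,0],z)*1000).astype(np.float32)
    M=cv2.moments(w); a=.5*np.degrees(np.arctan2(2*M["mu11"],M["mu20"]-M["mu02"]))
    return np.round([M["m10"]/M["m00"],M["m01"]/M["m00"],a,M["m00"]],1)
E
python3 - <<'E'
from m import *
import pickle
P=pickle.load(open("poses.pkl","rb"))
W=((0,0,165),(180,25,255))
im,K,E=cv2.imread("pics/tray1.png"),*cam("wrist",P["tray"])
for n,b,z in [("flat",(290,120,365,207),.027),("block",(295,207,362,268),.032),("round",(295,268,362,330),.03)]: print(n,mom(im,b,z,K,E,*W))
bot.move_pose((.555,-.105,.2),quat(-.168+np.pi+.05)); im,ps=shot("wrist","tray2"); P["tray2"]=ps; pickle.dump(P,open("poses.pkl","wb"))
for t in ("doming_block_mid","flat_tin_mid","round_tin_mid","tray"):
    print(t,[(np.round(d["bbox"]).tolist(),round(d["confidence"],2)) for d in bot.search_frame("wrist",t)][:2])
print(bot.read_clock())
E
```

```text
flat [ 5.8210e+02 -1.6000e+00  7.9300e+01  3.3527e+03]
block [ 572.9  -67.5  -25.8 2502.7]
round [ 560.  -131.7  -77.4 2101.8]
doming_block_mid [([275.0, 217.0, 58.0, 64.0], 0.9), ([185.0, 1.0, 76.0, 67.0], 0.65)]
flat_tin_mid [([277.0, 277.0, 54.0, 65.0], 0.87), ([192.0, 370.0, 51.0, 59.0], 0.85)]
round_tin_mid [([277.0, 145.0, 60.0, 62.0], 0.87)]
tray [([255.0, 109.0, 154.0, 249.0], 0.84)]
8.975
```

View pics/tray2.png

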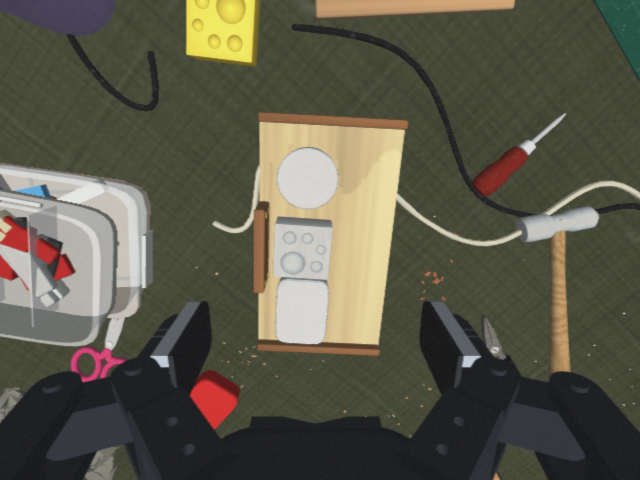

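From the opposite side, the round tin is at (308,178), the block at (302,250) and the flat tin at (302,311). I'll average the two views to cancel hand-eye bias.

Run:
```python
from m import *
import pickle
P=pickle.load(open("poses.pkl","rb"))
W=((0,0,165),(180,25,255))
vis=[]
for s,B in (("tray",[(290,120,365,207),(295,207,362,268),(295,268,362,330)]),("tray2",[(268,280,335,352),(268,212,338,280),(268,140,345,212)])):
    f="tray1" if s=="tray" else s
    im,K,E=cv2.imread(f"pics/{f}.png"),*cam("wrist",P[s])
    for n,b,z in zip(("flat","block","round"),B,(.027,.032,.03)):
        print(s,n,mom(im,b,z,K,E,*W)); r,m,c=seg(im,b,z,K,E,*W); print("   ",np.round(r[1],1)); cv2.drawContours(im,[c],-1,(0,0,255),1)
    if s=="tray2":
        cv2.imwrite("pics/crop2.png",cv2.resize(im[105:360,245:415],None,fx=2.3,fy=2.3,interpolation=cv2.INTER_NEAREST))
        c=back(K,E,[(260,114),(407,122),(379,353),(259,346)],.016);print(c.round(4).tolist())
```

```text
tray flat [5.8000e+02 1.0000e-01 7.9300e+01 3.3532e+03]
    [70.1 50. ]
tray block [ 570.8  -65.8  -25.6 2504. ]
    [49.7 50.8]
tray round [ 557.9 -130.   -80.9 2103.6]
    [51.4 51.3]
tray2 flat [ 5.8210e+02 -3.0000e+00  7.9800e+01  3.3121e+03]
    [70.2 49.8]
tray2 block [ 573.3  -67.1   70.1 2641.1]
    [53.6 51. ]
tray2 round [ 559.9 -133.2  -73.5 2137.9]
    [51.8 51.9]
[[0.5936, -0.1906], [0.4693, -0.1694], [0.5079, 0.0612], [0.6325, 0.0379]]
```

View pics/crop2.png

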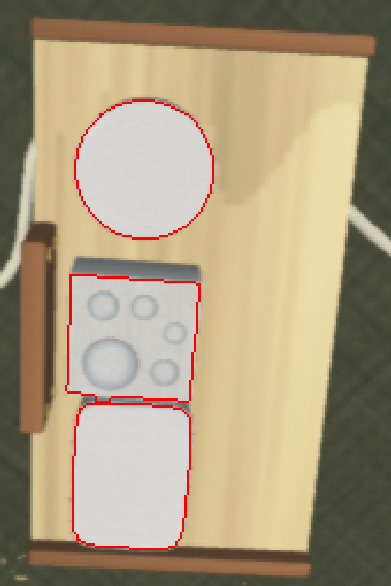

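```bash
python3 - <<'E'
from h import *
for c in ("wrist","scene"):
    for i in range(3):
        k=bot.calibration(c); print(c,np.round(k["hand_eye" if c=="wrist" else "extrinsics"][:3,3],5) , np.round(k["mtx"][0],2))
E
for i in 1 2; do python3 -c "
from h import *
print(np.round(bot.calibration('wrist')['hand_eye'],5).tolist(),bot.read_clock())
print(bot.calibration('side')['extrinsics'][:3,3])"; done; python3 -c "
import pickle;print(pickle.load(open('poses.pkl','rb')))"
```

```text
wrist [ 0.07972 -0.00122 -0.14205] [363.17   0.   315.12]
wrist [ 0.07972 -0.00122 -0.14205] [363.17   0.   315.12]
wrist [ 0.07972 -0.00122 -0.14205] [363.17   0.   315.12]
scene [-0.42626  0.21756  1.17527] [600.44   0.   322.8 ]
scene [-0.42626  0.21756  1.17527] [600.44   0.   322.8 ]
scene [-0.42626  0.21756  1.17527] [600.44   0.   322.8 ]
[[0.00051, -0.95097, -0.30928, 0.07972], [1.0, 0.00059, -0.00018, -0.00122], [0.00036, -0.30928, 0.95097, -0.14205], [0.0, 0.0, 0.0, 1.0]] 8.975
[-0.54012473  0.0983011   1.30213763]
[[0.00051, -0.95097, -0.30928, 0.07972], [1.0, 0.00059, -0.00018, -0.00122], [0.00036, -0.30928, 0.95097, -0.14205], [0.0, 0.0, 0.0, 1.0]] 8.975
[-0.54012473  0.0983011   1.30213763]
{'board': (array([ 0.45471463, -0.26083851,  0.23996964]), array([ 1.35711993e-04,  7.07672160e-01,  7.06540894e-01, -2.46228897e-04])), 'tray': (array([ 0.56487151, -0.0306706 ,  0.22004071]), array([ 1.96440624e-04,  7.71065003e-01,  6.36756358e-01, -2.50680830e-04])), 'pad': (array([0.43060521, 0.30936984, 0.23994   ]), array([ 2.20858527e-04,  5.73740106e-01,  8.19037386e-01, -4.52123706e-05])), 'tray2': (array([ 0.5550444 , -0.10470911,  0.20005115]), array([ 5.11962554e-05, -6.64295879e-01,  7.47469720e-01,  8.44371545e-07]))}
```

The calibration read-out depends on the arm's pose, so from now on I read it with each picture. The two views agree to within about 1.5 mm, which is enough to act. I'll move the flat tin first.

```bash
cat > act.py <<'E'
from h import *
YT=-.172
def over(xy,yaw,z=.13,speed=.25):
    """go up, across, at height z"""
    p=np.array(bot.read_position())
    if p[2]<z-.005: bot.move_linear([p[0],p[1],z],speed=.2)
    bot.move_linear([*xy,z],speed=speed,rotation=quat(yaw))
def pick(xy,yaw,z,opening=.85,force=40):
    bot.set_gripper(opening); over(xy,yaw)
    bot.move_linear([*xy,z+.03],speed=.2)
    hit=bot.move_linear([*xy,z],speed=.06,until_force=12)
    bot.set_gripper(0,grasp_force=force)
    print("picked",hit,bot.read_position().round(4),"width",round(bot.read_gripper_width(),3),"F",round(float(np.max(bot.read_finger_force())),1))
    bot.move_linear([*xy,z+.03],speed=.08)
    over(xy,yaw); print("  held width",round(bot.read_gripper_width(),3),"t",bot.read_clock())
def place(xy,yaw,z,opening):
    over(xy,yaw); bot.move_linear([*xy,z+.02],speed=.2)
    hit=bot.move_linear([*xy,z],speed=.04,until_force=6)
    print("placed",hit,bot.read_position().round(4)); bot.set_gripper(opening)
    bot.move_linear([*xy,z+.03],speed=.08); over(xy,yaw); print("  t",bot.read_clock())
bc,by=np.array([.4534,-.312]),np.radians(-4.3)
bd=np.array([np.cos(by),np.sin(by)])
FLAT,ROUND=(.582,-.0023),(.560,-.1325)
BF,BR=bc-.042*bd,bc+.042*bd
E
python3 - <<'E'
from act import *
pick(FLAT,YT,.009)
place(BF,YT,.0125,.77)
im,ps=shot("side","side1")
E
```

```text
Traceback (most recent call last):
  File "act.py", line 9, in pick
    bot.set_gripper(opening); over(xy,yaw)
                              ~~~~^^^^^^^^
  File "act.py", line 7, in over
    bot.move_linear([*xy,z],speed=speed,rotation=quat(yaw))
    ~~~~~~~~~~~~~~~^^^^^^^^^^^^^^^^^^^^^^^^^^^^^^^^^^^^^^^^
cell.PlanningError: the arm cannot follow that straight line within its joint ranges
```

Run:
```python
from act import *
bot.move_pose([*FLAT,.15],quat(YT))
pick(FLAT,YT,.009)
place(BF,YT,.0125,.77)
im,ps=shot("side","side1")
```

```text
picked False [ 0.5825 -0.0023  0.0097] width 0.575 F 42.0
  held width 0.573 t 15.55
placed True [ 0.4114 -0.3088  0.0127]
  t 19.925
```

```bash
python3 -c "
import cv2;im=cv2.imread('pics/side1.png');cv2.imwrite('pics/side1c.png',cv2.resize(im[160:400,200:420],None,fx=2.5,fy=2.5))"
```

```text
(no output)
```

View pics/side1c.png

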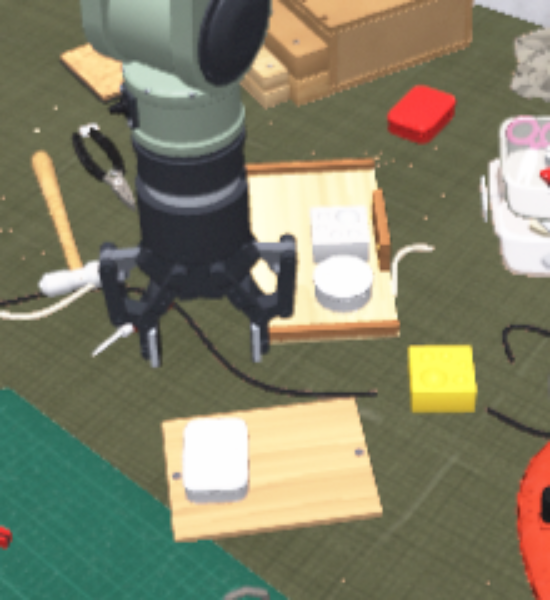

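The flat tin lies on the board, near (215,460) in the crop, with the block and round tin still in place. Next I move the round tin and then take a closer look at the block.

```bash
sed -i 's/ps=pose(); im=bot.camera(name)/ps=pose(); im=bot.camera(name); global KE; KE=cam(name,ps)/' h.py
python3 - <<'E'
from act import *
import h,pickle
pick(ROUND,YT,.010,opening=.88)
place(BR,YT,.0135,.77)
bot.move_pose((.52,-.06,.17),quat(YT+np.pi/2)); im,ps=shot("wrist","blk"); pickle.dump(h.KE,open("ke_blk.pkl","wb"))
print([(np.round(d["bbox"]).tolist(),round(d["confidence"],2)) for d in bot.search_frame("wrist","doming_block_mid")],bot.read_clock())
E
```

```text
picked False [ 0.5604 -0.1326  0.0106] width 0.611 F 42.0
  held width 0.61 t 24.2667
placed True [ 0.4951 -0.3151  0.0136]
  t 28.0
[([86.0, 310.0, 75.0, 57.0], 0.74), ([288.0, 238.0, 61.0, 70.0], 0.68)] 29.15
```

View pics/blk.png

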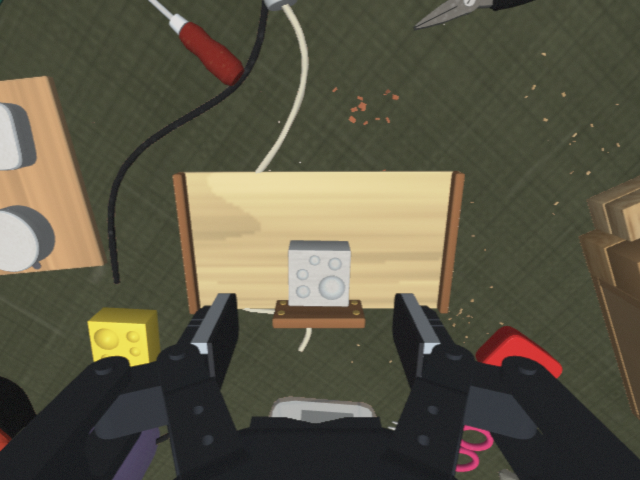

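The tins are clear of the block, whose top face spans about (289–350, 250–306). I'll measure it, pick it across the tray's y, and look at the pad again on the way.

Run:
```python
from m import *
from act import *
import h,pickle
K,E=pickle.load(open("ke_blk.pkl","rb")); im=cv2.imread("pics/blk.png")
b=mom(im,(280,230,358,306),.032,K,E,(0,0,165),(180,30,255)); r=seg(im,(280,230,358,306),.032,K,E,(0,0,165),(180,30,255))[0]
print("block",b,np.round(r[1],1))
print("manual",back(K,E,[(289,250),(350,250),(350,306),(289,306)],.032).round(4).tolist())
```

```text
block [ 572.7  -66.8  -50.9 2560. ] [50.8 51.2]
manual [[0.5433, -0.0867], [0.5519, -0.0373], [0.6032, -0.0447], [0.5941, -0.0968]]
```

Run:
```python
from m import *
from act import *
import h,pickle
BY=YT+np.pi/2
pick((.5727,-.0668),BY,.012,force=60)
py=np.radians(112); tx=np.array([-np.sin(py),np.cos(py)])
v=np.array([.4148,.2921])+.06*tx
bot.move_pose([*v,.22],quat(py)); im,ps=shot("wrist","pad2"); pickle.dump(h.KE,open("ke_pad.pkl","wb"))
print(bot.search_frame("wrist","work_pad"),bot.read_clock(),bot.read_gripper_width())
```

```text
picked False [ 0.5733 -0.0669  0.0127] width 0.593 F 63.8
  held width 0.594 t 32.7417
[{'bbox': [266.5, 204.5, 101.3, 38.0], 'confidence': 0.77}] 34.35 0.5938234367129871
```

View pics/pad2.png

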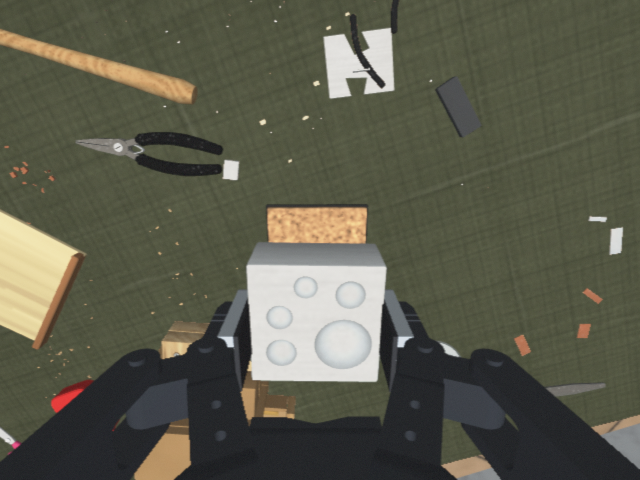

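The held block at (315,315) hides most of the pad, which shows at (317,225), so I'll take one more view from right above it.

Run:
```python
from m import *
from act import *
import h,pickle
py=np.radians(112); tx=np.array([-np.sin(py),np.cos(py)])
v=np.array([.4148,.2921])-.015*tx
bot.move_linear([*v,.25],speed=.2); im,ps=shot("wrist","pad3"); K,E=h.KE; pickle.dump(h.KE,open("ke_pad.pkl","wb"))
d=bot.search_frame("wrist","work_pad"); print(d,bot.read_clock())
x,y,w,hh=np.round(d[0]["bbox"]).astype(int); box=(x-8,max(y-8,0),x+w+8,y+hh+8)
im=np.ascontiguousarray(im[:,:,::-1]); a=((5,50,100),(25,255,255))
r,m,c=seg(im,box,.01,K,E,*a); print(r,mom(im,box,.01,K,E,*a))
cv2.drawContours(im,[c],-1,(255,0,0),1); cv2.imwrite("pics/pad3v.png",im)
```

```text
[{'bbox': [246.8, 242.9, 140.7, 141.9], 'confidence': 0.54}] 35.0
((672.0258178710938, 327.09942626953125), (44.26054000854492, 63.30755615234375), 21.96491050720215) [ 678.   327.1  -82.4 1915.8]
```

View pics/pad3v.png

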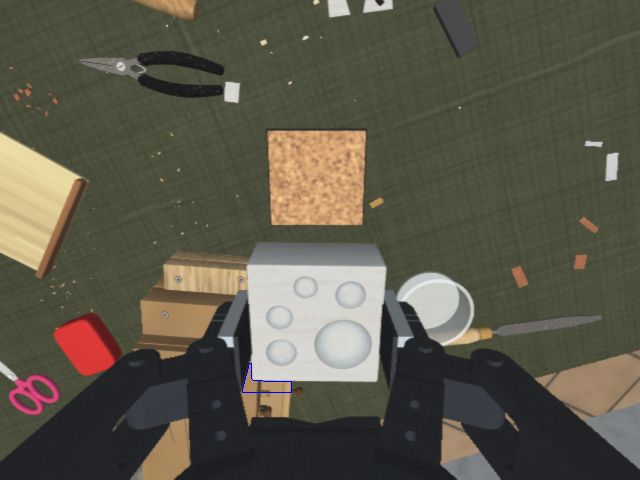

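The network picked the block here, not the pad. The pad is plainly at (268–366, 128–225), so I'll segment that box.

Run:
```python
from m import *
import pickle
K,E=pickle.load(open("ke_pad.pkl","rb")); im=cv2.imread("pics/pad3.png"); a=((5,50,100),(25,255,255))
r,m,c=seg(im,(258,118,372,234),.01,K,E,*a); print(r,mom(im,(258,118,372,234),.01,K,E,*a))
w=back(K,E,c[:,0],.01)*1000; b=np.array(r[0])
for ang in (22,112):   # fit each side with its inner points
    u=np.array([np.cos(np.radians(ang)),np.sin(np.radians(ang))]); n=np.array([-u[1],u[0]]); q=w-b
    for s in (1,-1):
        k=(abs(q@n*s-50)<4)&(abs(q@u)<42); f=np.polyfit(q[k]@u,q[k]@n,1); print(ang,s,k.sum(),round(ang+np.degrees(np.arctan(f[0])),2),round(f[1],2))
```

```text
((414.8195495605469, 291.7308349609375), (100.14649963378906, 100.32063293457031), 21.966205596923828) [ 414.6  291.7   88.1 9976.2]
22 1 79 21.87 49.64
22 -1 79 21.78 -49.59
112 1 83 112.09 49.82
112 -1 77 111.36 -49.16
```

Run:
```python
from m import *
from act import *
import h,pickle
py=np.radians(111.9); tx=np.array([-np.sin(py),np.cos(py)])
t=np.array([.4152,.2919])
place(t,py,.0158,.85)
v=t+.06*tx
bot.move_linear([*v,.22],speed=.25); im,ps=shot("wrist","pad4"); K,E=h.KE; pickle.dump(h.KE,open("ke_pad4.pkl","wb"))
im=np.ascontiguousarray(im[:,:,::-1])
cv2.imwrite("pics/pad4c.png",cv2.resize(im[100:320,210:420],None,fx=2.5,fy=2.5)); print(bot.read_clock())
```

```text
placed True [0.4152 0.2919 0.0167]
  t 38.45
39.0833
```

View pics/pad4c.png

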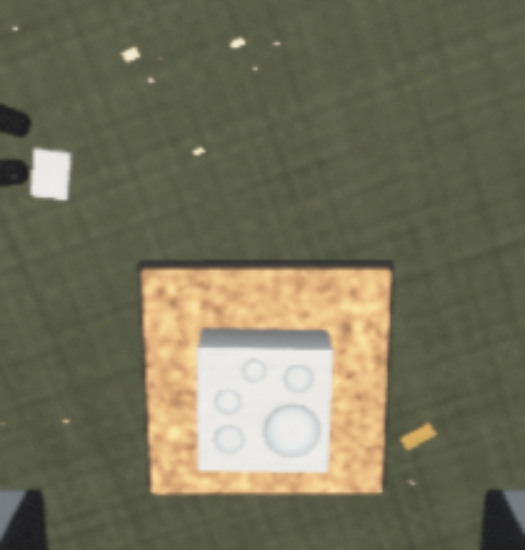

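The block stands square on the pad. I'll check its centring numerically from this picture.

Run:
```python
from m import *
import pickle
K,E=pickle.load(open("ke_pad4.pkl","rb"))
f=lambda p:np.array(p)/2.5+[210,100]-.3
pad=back(K,E,f([(141,268),(392,268),(383,493),(151,493)]),.01); blk=back(K,E,f([(199,348),(332,348),(328,471),(198,471)]),.036)
d=blk.mean(0)-pad.mean(0); a=np.radians(21.9); print(pad.mean(0),blk.mean(0),"offset in pad axes mm",1000*np.array([d@[np.cos(a),np.sin(a)],d@[-np.sin(a),np.cos(a)]]))
s=lambda q:[round(1000*float(np.linalg.norm(q[i]-q[i-1])),1) for i in range(4)]; print(s(pad),s(blk))
```

```text
[0.41395763 0.29191562] [0.41490275 0.29113239] offset in pad axes mm [ 0.58478157 -1.07922449]
[99.8, 99.9, 99.9, 100.2] [51.6, 50.4, 51.6, 51.6]
```

The block is centred to about 1 mm. Now I return the tins.

Run:
```python
from m import *
from act import *
import h,pickle
bot.set_gripper(.77); bot.move_pose([*BF,.16],quat(YT))
pick(BF,YT,.0125,opening=.77)
place(FLAT,YT,.0092,.85)
pick(BR,YT,.0135,opening=.79)
place(ROUND,YT,.0102,.88)
bot.move_pose((.565,-.03,.22),quat(-.19)); im,ps=shot("wrist","tray3"); print(ps)
K,E=h.KE; pickle.dump(h.KE,open("ke_t3.pkl","wb")); W=((0,0,165),(180,25,255)); im=np.ascontiguousarray(im[:,:,::-1])
for n,b,z in [("flat",(290,120,365,212),.027),("round",(295,262,362,330),.03)]: print(n,mom(im,b,z,K,E,*W))
a=cv2.imread("pics/tray1.png"); cv2.imwrite("pics/cmp.png",cv2.resize(np.hstack([a[95:350,150:390],im[95:350,150:390]]),None,fx=1.6,fy=1.6)); print(bot.read_clock())
for n,b,z in [("flat",(290,120,365,207),.027),("round",(295,268,362,330),.03)]: print("before",n,mom(a,b,z,K,E,*W))
```

```text
picked False [ 0.4118 -0.3091  0.013 ] width 0.573 F 41.9
  held width 0.574 t 44.7917
placed True [ 0.582  -0.0022  0.01  ]
  t 49.225
picked False [ 0.4958 -0.3156  0.0141] width 0.61 F 42.2
  held width 0.611 t 53.7667
placed True [ 0.56   -0.1324  0.0111]
  t 57.575
(array([ 0.56471796, -0.03029299,  0.2191614 ]), array([ 7.18802419e-05,  7.70802732e-01,  6.37073701e-01, -4.91488265e-04]))
flat [ 5.835e+02 -9.000e-01  7.930e+01  3.324e+03]
round [ 561.6 -130.8    9.8 2108.2]
58.2333
before flat [ 5.8230e+02 -5.0000e-01  7.9400e+01  3.3346e+03]
before round [ 560.3 -130.2  -79.  2090.2]
```

View pics/cmp.png

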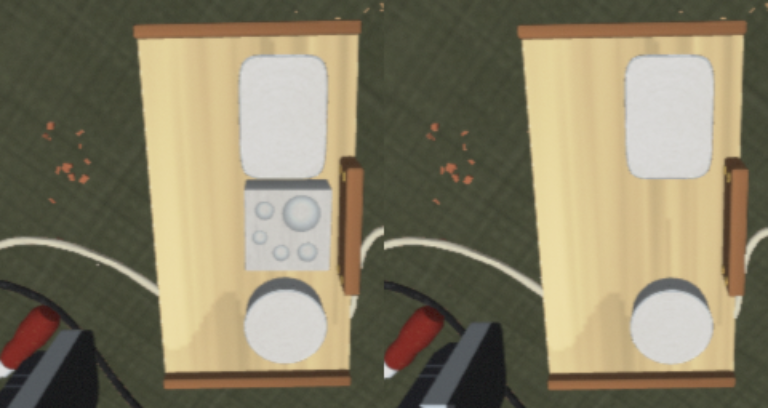

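The before and after views match to about 1 mm, both tins lie as they did at the start, and the scribe is undisturbed. I'm handing in.

```bash
python3 -c "
from cell import bot
print(bot.close_job())"
```

```text
the job is handed in; nothing more can be done
None
```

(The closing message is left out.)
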